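# Pop out the lens case and trap it on the chute

## Robot

A 6-joint arm with a two-finger parallel gripper is mounted at the origin on the work surface. World frame = base frame: x ahead of the robot, y to its left, z up, the work surface at z = 0. Lengths are in m, angles in rad, forces in N, time in s.
With the tool pointing down it reaches from about 0.25 to 0.775 m from the base axis. Payload 8.9 kg.
Tool frame: the origin (TCP) lies midway between the tips of the shut fingers; the grasp point (between the pads) lies arm.pinch_z behind it (arm.pinch_z is the distance from the TCP to the grasp point, in m); x points along the fingers, y is the direction in which the jaws open and shut, and the axes are right-handed (so a half turn about x gives the same grasp; the last joint's range is limited). The gripper opens to 85 mm and grips with 20 to 120 N. Pads are 22 mm wide; open, the fingers measure 114 mm over their backs; the gripper's body (76 mm by 85 mm) begins 54 mm behind the grasp point. The pads swing forward as they close: fully open they stand 13 mm farther back than shut.
Start: joints at [-1.37, 0.291, -0.153, 1.127, 0, 1.431], TCP at [0.175, -0.495, 0.231] pointing down, gripper open.
Joint ranges: [-2.52, 2.52], [-0.91, 1.74], [-1.3, 1.37], [-1.96, 2.02], [-1.52, 1.47], [-3.14, 3.14]. Speed limits (rad/s): [2.22, 2.22, 2.79, 3.14, 3.14, 3.14].

## Interface

Orientations are given as [roll, pitch, yaw] about the fixed x, y, z axes, in that order (R = Rz(yaw) Ry(pitch) Rx(roll)).
In Python, from rig import arm, solver, readout, snapshot, finder gives the robot as it stands. Calls block until the motion is done:
- arm.movep(position, orientation): joint-space move of the TCP to a pose.
- arm.movel(position, ori=None, rate=0.15, threshold=None): straight line of the TCP; ori=None keeps the orientation; rate is the mean speed in m/s. With threshold (N) it stops when the force on the tool has changed by that much, and returns True; else False.
- arm.move_j(angles): joint-space move.
- arm.open_gripper() and arm.gripper_close(): open the fingers fully, or close them until they stop; the grip force is fixed at half the most.
- arm.hold(seconds).
- solver.inverse_kinematics(position, orientation): joint angles nearest the present ones, or None.
- readout.state(): the state.
- snapshot(name): name is "scene" or "top"; returns a dict with "color" (420x560x3 uint8, blue, green, red), "z_map" (420x560 float32, m along the optical axis (not along the pixel's ray), 0 where there is no reading), "vertical_fov" (degrees; the focal length in pixels is half the picture's height over the tangent of half this angle, whatever the lens; pixels are square), "cx", "cy" (the principal point, pixels), "R" (3x3) and "t" (3): a world point X has camera coordinates R X + t. Camera axes: x right, y down, z forward; pixel columns grow to the right and rows downward; lengths in m; the calibration is good to about 2 mm. A picture is of the moment at which its call begins.
A pose or a line that the arm cannot do raises arm.MotionError and nothing moves.
- arm.finish_job(): hands the job in, once; it reports no verdict.
Trained networks look in the newest picture that a camera, given by its name, has taken for a name from the list of things; names that differ only in an ending like _2 or _b are one class to them, and where a whole thing is asked for, a point or a joint stands for the part that bears it (a point fixed in the world has none). Each returns a list of dicts, best first, with "conf" (0 to 1); they miss things now and then, are a little off and sometimes report something else, mostly with a low value. They report only what shows in the picture. A call takes as long as a camera call. They do not tell look-alikes from the thing itself.
- finder.recognise(camera, label): "location" ([x, y, z] in m, in world coordinates, good to about 4 mm: the middle of the surface that is visible of it).
The state is a dict: "clock": time; "joint_positions": joint angles; "joint_velocities": joint speeds; "effort": joint torques, N m; "ee_pos": TCP position; "ee_rot": TCP orientation; "wrist_force": force on the tool from outside, world axes, zero at the start; "torque": the same for the moment, N m; "width": opening from 0.0 (shut) to 1.0 (fully open).
Only numpy, scipy, OpenCV 4.12 (cv2) and the standard library are available. Lean on these libraries where they do the work, as an engineer would, in place of code of your own. Each camera call takes 0.05 s, during which the arm holds its last target. There are 200 camera calls.

## Task

Press the ejector key of the orange contact lens tray with one finger so that the lens case pops out of its bay, and trap the case with the other finger on the sloping chute before it slides off the end. Only touch things: do not lift the case, and leave the bottle, the coaster and the lens inserter alone. Finish while still holding the case there: fully out past the gate, lying on the chute, resting against the finger.

Things in the scene. Friction and masses are not known exactly. Their poses are not given: they have to be found in the camera images.
- tray: Orange plastic contact lens tray, fixed to the counter, 72 mm wide. Origin on the counter under the bay, z up, +y the way the case is ejected; x, y, z below are mm in this frame. A straight lane runs along y, x = -31 to 31, with walls (x to +-36) 5 to 6 mm above its floor. Bay floor level at z = 26 up to y = 17, then the chute. Spring housing at y = -60 to -26, up to z = 48.
- gate (a point): Middle of the gate at floor height (y = 14 in the tray frame). The gate, 3 mm thick, stands 6 mm above the bay floor and holds the case back. A spring pusher behind the case (stroke 40 mm) throws it out along +y at 0.5 to 0.9 m/s the moment the gate is down.
- chute_mid (a point): Point on the chute floor, middle of the lane, y = 66. The chute falls at 12 degrees: floor z = 26 - 0.2126 (y - 17). It is slick: the case slides down and off the end within about 0.3 s and never stays by itself; a fingertip standing 3 to 10 mm above the floor stops it.
- chute_end (a point): Middle of the chute's open lower end, y = 115, z = 5 in the tray frame; beyond it is the bare counter.
- eject_key (a joint): Travel of the ejector key in m: 0 at rest (up), 0.008 fully down. The gate is fixed to the key and goes down with it: the case is released at about 0.006. Spring: about 2 N to start, 4.5 N at the bottom. It comes up again when let go.
- key_top (a point): Centre of the ejector key's flat top: a white plastic plate 30 (x) by 42 (y) mm beside the chute, at x = -56, y = 30 in the tray frame. Its top is at z = 31 at rest and z = 23 fully down, when a finger beside it at the same height is 5 mm or more above the chute floor for y over 55. Nothing stands above it.
- lens_case: White twin contact lens case, loose, about 40 g: a box 58 (x) by 30 (y) by 16 mm high with two round screw caps (27 across, 7 high) side by side on top. Origin: centre of its underside. Starts in the bay at y = -3 in the tray frame. At the end this point lies between y = 32 and y = 106 (rear edge past the gate); it must never pass y = 112.
- squeeze_bottle: Closed white squeeze bottle, loose, 48 across, 125 high, origin at the centre of its foot. On the tray's +x side. Leave alone.
- coaster: Round bamboo coaster, loose, 92 across, 8 thick, origin at the centre of its underside. Behind the tray's spring housing. Leave alone.
- inserter: Clear plastic lens inserter, loose, a stick 80 long, 14 wide, 10 high, lying along its own x, origin on its underside. On the tray's +x side near the chute. Leave alone.
Things that resemble listed ones, but are neither listed nor needed, are in the scene too. Leave any turquoise look-alike of the tray alone.

How it is judged:
On the way, in this order (a step that is already met when the one before it is completed fails the run):
1. the ejector key is pressed down (value of joint eject_key above 0.005 m).
2. the case has popped out past the gate and is stopped on the chute by a finger (y of lens_case in the frame of tray above 0.029 m and linear speed of lens_case below 0.02 m/s and contact force between the fingers and lens_case above 0.01 N), for 0.3 s.
At the end, for the whole second after the job is handed in: The case lies on the chute with its centre 29 to 107 mm along the tray from the tray's origin (past the gate, short of the open end), within 8 mm of the lane's middle, tilted less than 0.35 rad, still (under 10 mm/s), and rests against a finger (over 0.01 N) (y of lens_case in the frame of tray between 0.029 and 0.107 m and x of lens_case in the frame of tray between -0.008 and 0.008 m and z of lens_case in the frame of tray below 0.028 m and angle between lens_case's own z axis and vertical below 0.35 rad and linear speed of lens_case below 0.01 m/s and contact force between the fingers and lens_case above 0.01 N); the arm keeps its last pose, push and grip.
It fails at once if the case slid off the chute's end (y of lens_case in the frame of tray above 0.112 m).
It fails at once if the case was lifted (z of lens_case in the frame of tray above 0.036 m).
It fails at once if the squeeze bottle was disturbed (distance of squeeze_bottle from where it was at the start of the episode above 0.015 m or angle between squeeze_bottle's own z axis and vertical above 0.3 rad).
It fails at once if the coaster was disturbed (distance of coaster from where it was at the start of the episode above 0.015 m).
It fails at once if the lens inserter was disturbed (distance of inserter from where it was at the start of the episode above 0.015 m).
It also fails if it takes over 32 s, if anything falls off the work surface, if the arm or the gripper's body presses on something with over 40 N, if the wrist force passes 120 N, or if a joint passes its speed limit or range.

## Working session

There is one attempt and no reset: what is moved stays moved. The work goes in short steps, each a Python script; the robot and the scene stay as the last script left them, time stands still between calls to the robot, and variables do not carry over. Pictures are saved under pics/ and viewed, about 8 in all and at most 12, crops included, and the job is handed in when it is done.

```bash
mkdir -p pics; ls; cat > h.py <<'E'
import numpy as np, cv2
from rig import arm, solver, readout, snapshot, finder
def cloud(s):
    h,w=s["z_map"].shape; f=h/2/np.tan(np.radians(s["vertical_fov"])/2)
    v,u=np.mgrid[:h,:w]; z=s["z_map"]
    P=np.stack([(u-s["cx"])/f*z,(v-s["cy"])/f*z,z],-1)
    return (P-np.array(s["t"]))@np.array(s["R"])
E
python3 - <<'E'
from h import *
for c in ("top","scene"):
    s=snapshot(c); cv2.imwrite(f"pics/{c}.png",s["color"]); np.savez(f"{c}.npz",P=cloud(s),C=s["color"],z=s["z_map"])
    for l in ("tray","lens_case","key_top","squeeze_bottle","coaster","inserter"):
        print(c,l,[(np.round(d["location"],3),round(d["conf"],2)) for d in finder.recognise(c,l)])
print(readout.state()["clock"])
E
```

```text
pics
top tray [(array([ 0.756, -0.304,  0.027]), 0.74), (array([ 0.53 , -0.081,  0.025]), 0.69)]
top lens_case [(array([ 0.515, -0.125,  0.047]), 0.82)]
top key_top [(array([ 0.719, -0.284,  0.028]), 0.64), (array([ 0.487, -0.066,  0.029]), 0.59), (array([ 0.684, -0.106,  0.008]), 0.28)]
top squeeze_bottle [(array([ 0.588, -0.206,  0.082]), 0.75), (array([ 0.528, -0.082,  0.024]), 0.39)]
top coaster [(array([ 0.431, -0.237,  0.01 ]), 0.89)]
top inserter [(array([ 0.684, -0.106,  0.01 ]), 0.46)]
scene tray [(array([ 0.541, -0.083,  0.022]), 0.72), (array([ 0.77 , -0.306,  0.023]), 0.66), (array([ 0.497, -0.067,  0.036]), 0.32)]
scene lens_case [(array([ 0.544, -0.088,  0.021]), 0.74), (array([ 0.524, -0.128,  0.044]), 0.63)]
scene key_top [(array([ 0.724, -0.29 ,  0.032]), 0.82), (array([ 0.49 , -0.071,  0.027]), 0.59)]
scene squeeze_bottle [(array([ 0.608, -0.222,  0.069]), 0.89)]
scene coaster [(array([ 0.443, -0.238,  0.005]), 0.63), (array([ 0.546, -0.089,  0.02 ]), 0.55)]
scene inserter [(array([ 0.686, -0.106,  0.011]), 0.78)]
0.7
```

View pics/top.png

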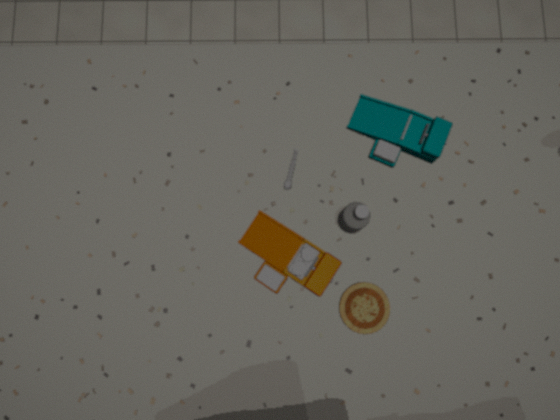

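View pics/scene.png

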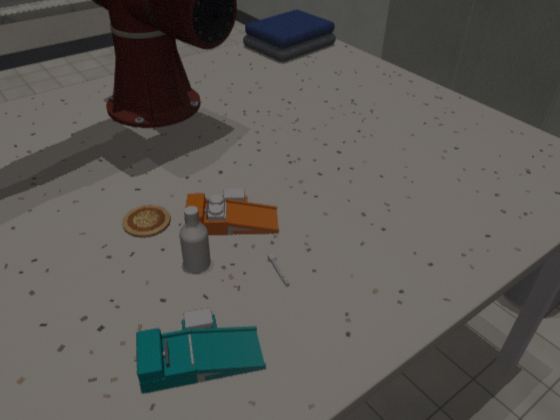

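The top view shows the orange tray around (290,255). Its housing is at (325,275), the chute's open end near (250,228), the key at (270,277) and the case at (304,260). The turquoise tray at (405,128) is the decoy. The scene view agrees. Next I'll fit the orange tray's pose from the point clouds.

```bash
cat > fit.py <<'E'
from h import *
from scipy.optimize import minimize
from scipy.spatial.transform import Rotation as Ro
def T(p,X): # world->tray mm
    c,s=np.cos(p[2]),np.sin(p[2]); d=(X[:,:2]-p[:2])*1000
    return np.c_[d@[c,s], d@[-s,c], X[:,2]*1000]
for c in ("top","scene"):
    d=np.load(c+".npz"); P=d["P"].reshape(-1,3); C=d["C"].reshape(-1,3)
    hsv=cv2.cvtColor(d["C"],cv2.COLOR_BGR2HSV).reshape(-1,3)
    near=(d["z"].ravel()>0)&(np.hypot(P[:,0]-.53,P[:,1]+.085)<.16)
    m=near&(hsv[:,0]<22)&(hsv[:,1]>150)&(P[:,2]>.003)&(np.hypot(P[:,0]-.431,P[:,1]+.237)>.06)
    X=P[m]; N=P[near&(P[:,2]<.002)&(P[:,2]>-.02)]
    def cost(p):
        q=T(p,X); 
        h=np.where(q[:,1]<-26,48,np.where(q[:,1]<17,26,26-.2126*(q[:,1]-17)))
        lane=np.abs(q[:,0])<31
        e=np.clip(np.maximum(np.abs(q[:,0])-36,np.maximum(q[:,1]-115,-60-q[:,1])),0,15)
        key=(np.abs(q[:,0]+56)<20)&(np.abs(q[:,1]-30)<25)
        e[key]=0
        n=T(p,N); i=np.clip(np.minimum(36-np.abs(n[:,0]),np.minimum(115-n[:,1],60+n[:,1])),0,15)
        g=np.clip(np.abs(q[:,2]-h)[lane],0,6)
        return (e**2).sum()+(i**2).sum()+.3*(g**2).sum()
    # ejection direction in top view: from (325,275) to (250,228)
    best=min((minimize(cost,[.52+dx,-.11+dy,.5+a],method="Nelder-Mead",options=dict(initial_simplex=np.array([.52+dx,-.11+dy,.5+a])+np.array([[0,0,0],[.015,0,0],[0,.015,0],[0,0,.2]]))) for a in(-1.4,-.9,-.4,0,.4) for dx in(-.01,.01) for dy in(-.01,.01)),key=lambda r:r.fun)
    p=best.x; print(c,len(X),best.fun,np.round(p,4))
    q=T(p,X); print(" lane x range",np.percentile(q[np.abs(q[:,1]-90)<20,0],[1,99]).round(1),"y",np.percentile(q[:,1],[.5,99.5]).round(1))
    A=T(p,P[near])
    for n,b in dict(key=(-66,-46,14,46),lane70=(-20,20,66,74),lane100=(-20,20,96,104),house=(-25,25,-50,-32)).items():
        k=(A[:,0]>b[0])&(A[:,0]<b[1])&(A[:,1]>b[2])&(A[:,1]<b[3]); print(" ",n,np.percentile(A[k,2],[10,50,90]).round(1))
    W=near&(hsv[:,1]<60)&(P[:,2]>.02)&(P[:,2]<.04); w=T(p,P[W]); w=w[(np.abs(w[:,0]+56)<25)&(np.abs(w[:,1]-30)<30)]
    print("  white key",w.mean(0).round(1),np.percentile(w,[2,98],axis=0).round(1).tolist())
    o=q[(q[:,0]<-39)&(np.abs(q[:,1]-30)<35)]; print("  key surround",np.percentile(o,[5,50,95],axis=0).round(1).tolist())
print(arm.pinch_z)
E
python3 fit.py
```

```text
top 3125 1924.3461579912798 [ 0.5202 -0.1226 -0.5942]
 lane x range [-34.6  33.7] y [-57.1 113.2]
  key [29.1 30.7 32.5]
  lane70 [12.9 14.5 16.5]
  lane100 [ 6.4  8.4 10.2]
  house [45.9 47.7 49.5]
  white key [-56.1  30.5  30.6] [[-69.8, 11.0, 27.6], [-42.2, 50.0, 33.5]]
  key surround [[-70.3, 6.3, 9.6], [-50.1, 12.6, 11.1], [-39.4, 54.7, 14.2]]
scene 1988 15962.05759751113 [ 0.5191 -0.1205 -0.5889]
 lane x range [-32.2  38.6] y [-56.4 113.6]
  key [29.6 31.  32.2]
  lane70 [13.1 14.9 16.3]
  lane100 [6.8 8.3 9.9]
  house [46.7 47.8 48.9]
  white key [-52.   31.5  30.3] [[-69.4, 11.3, 24.5], [-38.7, 51.2, 32.9]]
  key surround [[-63.2, 52.8, 10.8], [-56.7, 53.9, 11.9], [-50.6, 55.0, 13.6]]
0.0187
```

The fit agrees with the given heights: key 31, chute and housing all within about 1 mm. The key's surround is low at about 11 mm. My plan is to put one finger on the key at about (-59,17) and the other on the chute at about (8,89). I'll tilt the tool 3° so the chute finger sits lower, and check it from a hover first.

```bash
cat >> h.py <<'E'
from scipy.spatial.transform import Rotation as Ro
p0=np.array([.5202,-.1224]); yaw=-.593; tilt=np.radians(3); L=.0995; BACK=.013
Rt=Ro.from_euler("z",yaw).as_matrix()
def world(x,y,z): return np.r_[p0,0]+Rt@(np.array([x,y,z])/1000)
K=np.array([-59.,17.]); dx=67.; C=K+[dx,np.sqrt((L*1000)**2-dx**2)]
def pose(h,sgn=1):
    "TCP pose with key finger's tip at tray height h mm"
    u=Rt@np.r_[(C-K)/np.linalg.norm(C-K),0]; yd=u*np.cos(tilt)-np.array([0,0,np.sin(tilt)])
    xd=-np.array([0,0,np.cos(tilt)])-u*np.sin(tilt)
    pos=world(*K,h)+yd*L/2+xd*BACK
    y=sgn*yd; M=np.c_[xd,y,np.cross(xd,y)]
    return pos,Ro.from_matrix(M).as_euler("xyz")
E
python3 - <<'E'
from h import *
st=readout.state(); print(st["ee_rot"],st["wrist_force"],st["width"],C)
b=[]
for s in (1,-1):
    q=[solver.inverse_kinematics(*pose(h,s)) for h in (22,60)]; print(s,[None if a is None else np.round(a,2) for a in q])
    if all(a is not None for a in q): b.append((np.abs(np.array(q[0])-st["joint_positions"]).max(),s))
s=min(b)[1]; print("sign",s); open("sgn","w").write(str(s))
P,o=pose(150,s); arm.movep(P,o)
P,o=pose(50,s); arm.movel(P,o,rate=.12)
st=readout.state(); print(st["clock"],P,st["ee_pos"],st["wrist_force"])
d=snapshot("scene"); cv2.imwrite("pics/hov.png",cv2.resize(d["color"][110:290,100:340],None,fx=3,fy=3)); np.savez("hov.npz",P=cloud(d),C=d["color"])
d=snapshot("top"); cv2.imwrite("pics/hovt.png",cv2.resize(d["color"][180:330,200:400],None,fx=4,fy=4))
E
```

```text
[ 0.72105041  1.57075014 -2.08079374] [-0.12815813  0.03047225  1.33811969] 1.0045084689125534 [ 8.         90.56119901]
1 [array([-0.24,  0.57, -0.38,  0.67, -0.02,  1.09]), array([-0.24,  0.52, -0.34,  0.76, -0.02,  1.09])]
-1 [array([-0.24,  0.57, -0.38,  0.67, -0.02, -2.05]), array([-0.24,  0.52, -0.34,  0.76, -0.02, -2.05])]
sign 1
3.725 [ 0.52838177 -0.063728    0.0344141 ] [ 0.52887605 -0.06393404  0.03499949] [ 0.22712317 -0.24255885  0.84450694]
```

View pics/hov.png

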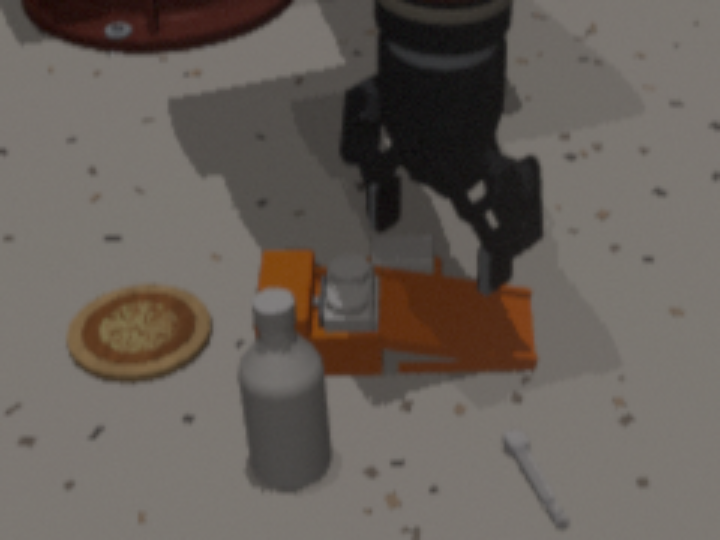

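View pics/hovt.png

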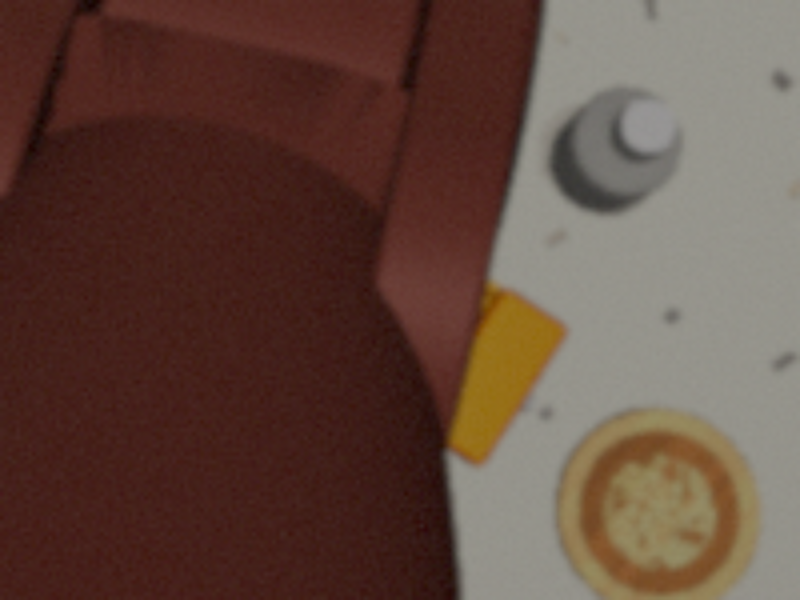

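In the hover view the tips are near px (228,184), above the key, and (263,205), above the chute. I'll measure both tips in the tray frame.

```bash
python3 - <<'E'
from h import *
d=np.load("hov.npz"); P=d["P"]; g=d["C"].max(2)
q=((P-np.r_[p0,0])@Rt)*1000
for n,(r0,r1,c0,c1) in dict(key=(168,190,220,236),chute=(190,210,256,275)).items():
    a=q[r0:r1,c0:c1].reshape(-1,3); m=(g[r0:r1,c0:c1].ravel()<60)&(a[:,2]>25); a=a[m]
    z=np.percentile(a[:,2],3); b=a[a[:,2]<z+14]
    print(n,"zmin",z.round(1),"pct",np.percentile(b,[5,50,95],axis=0).round(1).tolist(),len(b))
print("expected key tip",K,50,"chute",C,50-L*1000*np.sin(tilt))
E
```

```text
key zmin 52.8 pct [[-59.0, 11.4, 51.2], [-51.0, 21.0, 59.4], [-45.1, 28.8, 65.8]] 64
chute zmin 50.2 pct [[9.2, 80.0, 47.2], [14.5, 87.6, 57.2], [18.0, 99.2, 63.0]] 59
expected key tip [-59.  17.] 50 chute [ 8.         90.56119901] 44.79257235382709
```

```bash
python3 - <<'E'
from h import *
P,o=pose(37,1); arm.movel(P,o,rate=.05); arm.hold(.3)
f0=np.array(readout.state()["wrist_force"])
P,o=pose(25.5,1); print(arm.movel(P,o,rate=.015,threshold=1.8))
st=readout.state(); print(st["clock"],"h",25.5+(st["ee_pos"][2]-P[2])*1000,np.array(st["wrist_force"])-f0,f0)
E
```

```text
True
5.075 h 29.085699300592847 [-0.65582605 -0.63430755  1.29479157] [ 1.03087814  0.25598759 -0.08974501]
```

```bash
python3 - <<'E'
from h import *
f0=np.array([1.03,.256,-.09])
P,o=pose(20.5,1); print(arm.movel(P,o,rate=.03,threshold=6))
for i in range(2):
    st=readout.state(); print(st["clock"],"h",20.5+(st["ee_pos"][2]-P[2])*1000,np.array(st["wrist_force"])-f0); arm.hold(.5)
d=snapshot("scene"); cv2.imwrite("pics/press.png",cv2.resize(d["color"][110:290,100:340],None,fx=3,fy=3)); np.savez("press.npz",P=cloud(d),C=d["color"])
print([(((np.array(x["location"])-np.r_[p0,0])@Rt*1000).round(),round(x["conf"],2)) for x in finder.recognise("scene","lens_case")])
E
```

```text
True
5.375 h 22.710310836291793 [-2.62439819 -0.2390202  14.14404912]
5.875 h 22.712421984175283 [-2.57913417  0.25880304 12.69911424]
[(array([ 8., 66., 36.]), 0.94)]
```

View pics/press.png

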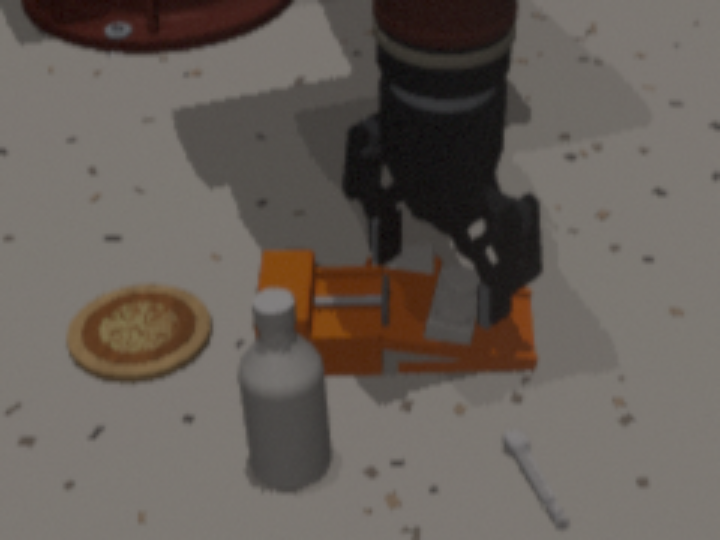

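The case has popped out and lies on the chute at px (250,210), against the finger. I'll check that it is still and where it sits.

```bash
python3 - <<'E'
from h import *
arm.hold(.5); d=snapshot("scene"); A=np.load("press.npz")
for P,Cc in((A["P"],A["C"]),(cloud(d),d["color"])):
    q=((P-np.r_[p0,0])@Rt)*1000; s=cv2.cvtColor(Cc,cv2.COLOR_BGR2HSV)
    m=(s[...,1]<60)&(s[...,2]>70)&(np.abs(q[...,0])<40)&(q[...,1]>20)&(q[...,1]<115)&(q[...,2]>18)
    a=q[m]; r=cv2.minAreaRect(a[:,:2].astype(np.float32)); print(len(a),np.percentile(a,[2,50,98],axis=0).round(1).tolist(),np.round(r[0],1),np.round(r[1],1),round(r[2],1))
print("pixel diff",cv2.absdiff(A["C"],d["color"])[190:240,230:270].mean())
print(readout.state()["wrist_force"],readout.state()["clock"])
E
```

```text
361 [[-25.2, 47.5, 21.0], [13.4, 64.9, 37.2], [29.7, 94.2, 121.1]] [-6.4 65.9] [83.1 64.8] 28.7
364 [[-25.6, 47.5, 21.8], [14.8, 64.9, 37.2], [29.8, 97.8, 121.6]] [ 0.6 61.8] [94.5 56.2] 44.3
pixel diff 1.3558333333333332
[-1.17950774  0.91882357 13.22489853] 7.025
```

The case is unmoved between the two pictures, flat, centred in the lane and at y of about 60–65 mm. I'm handing the job in.

```bash
python3 -c "
from h import *
arm.finish_job()"
```

```text
the job is handed in; nothing more can be done
```

The case popped out and is trapped on the chute, and I handed the job in with both fingers still in place. One finger holds the ejector key at its lower stop and the other blocks the case. `finish_job` gives no verdict, so these are my own last checks:

- **Key:** the finger stopped at about z = 23 mm in the tray frame, the key's fully-down height. The push was about 13 N.
- **Case position:** its centre is at about y = 62–65 mm in the tray frame and close to the lane's middle. It lies flat, going by its measured top height.
- **Stillness:** it had not moved between two pictures about 0.5 s apart.
- **Other objects:** the bottle, coaster and inserter looked untouched in the last picture.

**Less certain:**
- My final box fit of the case picked up some gripper points, so the position comes from the point spread and the trained network. The network put the middle of the visible surface at x = 8 mm. I read that as the side facing the camera, because the case's visible edge at x of about 30 mm fits a centred case.
- The case sits slightly turned against the finger.
- I judged contact with the finger from the picture and from the case staying put on the slick slope. I did not measure that force.

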